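Clamp the rivet jar and unscrew its tight cap

TASK

Pull the clamp's sprung lever towards you through its full stroke so that the jaw grips the jar, then ease the lever slowly back to its rest without letting it snap. With the jar braced there, unscrew its tight cap (anticlockwise) until the lugs come free, lift it straight up and finish still holding it level just above the jar's mouth, a couple of centimetres clear. Keep the jar standing in the clamp and leave the other things on the shelf alone.

Things in the scene. Friction and masses are not known exactly. Their poses are not given: they have to be found in the camera images.
- clamp: lever clamp fixed to the shelf: grey base plate 150 x 240 x 12 mm (x -80 to 70, y -115 to 125 mm), dark steel jaws up to z = 58 mm. Origin on the shelf surface. Its x is the direction in which the moving jaw closes (roughly away from the robot). The jar stands near (0, -60) mm on the plate between the moving jaw and the fixed jaw, whose face is at x = 30 mm; the lever is on the +y side
- jaw (a joint): travel (m) of the moving jaw along the clamp's +x: 0 open (12 mm wider than the jar), about 0.012 when it grips the jar against the fixed jaw. The lever pushes it one way only; by stiff friction (about 22 N) it stays where it was pushed when the lever goes back
- lever (a joint): lever angle (rad): 0 at rest, leaning 0.75 rad from vertical towards the clamp's +x (away from the robot); 1.1 at its stop, leaning 0.35 rad from vertical towards -x (the robot). A return spring (1 N at the grip at rest, 4 N at the stop) pulls it home, and pushing the jaw adds about 3 to 8 N; let go, it snaps back
- lever_grip (a point): middle of the free part of the lever's black handle, a level round bar 12 mm thick, 66 mm long, along the clamp's y. The steel stem (10 mm thick) meets it at its -y end, 44 mm from this point, so it can be taken from above. Moves on a circle of radius 115 mm about lever_pivot in the clamp's x-z plane: 129 mm above the shelf at rest, 160 at the top, 153 at the stop
- lever_pivot (a point): point on the lever's hinge axis (along the clamp's y), at the same clamp y as lever_grip, 45 mm above the shelf; at (-50, 89, 45) mm in the clamp's frame
- jar: loose square glass jar of brass rivets, body 60 x 60 x 62 mm high, about 0.35 kg. Origin at the centre of its underside, z up, sides along x and y. A round neck, 42 mm over its lugs, rises from the flat shoulder at z = 62 mm to the rim (mouth) at z = 86.5 mm. At the start it stands loosely between the jaws
- cap: round knurled aluminium screw cap, 52 mm wide, 25 mm high. Origin at the centre of its open lower edge, z up. Tight, it sits 67 to 68 mm above the jar's origin (5 mm above the shoulder); a sprung seal (25 N) makes it need 0.2 to 0.5 Nm. Its lugs come free after 0.9 to 1.1 rad anticlockwise from above, rising 2 mm, then it pops up 1 mm; a stop at about 1.6 rad. It clears the neck 20 mm above tight
- awl: black plastic handled awl, 140 mm long, lying on the shelf; leave alone
- vice_grip: steel locking pliers, 180 mm long, lying flat; leave alone
- acrylic_box: clear acrylic box with a snap lid, 58 x 83 x 33 mm; leave alone
- bowl: white ceramic bowl, 120 mm across, 50 mm high; leave alone
- brush: small brush lying on the shelf; leave alone
Things that resemble listed ones, but are neither listed nor needed, are in the scene too. Several things have the shape of the cap; the one meant has the colours described above. What is shaped like the jar but red is not meant.

How it is judged:
By the outcome, as a careful person would: the job done as asked, in the order asked, and still so for the second after the job is handed in, while the arm keeps its last pose, push and grip.
It also fails if it takes over 64 s, if anything falls off the work surface, if the arm or the gripper's body presses on something with over 40 N, if the wrist force passes 120 N, or if a joint passes its speed limit or range.

ROBOT

A 6-joint arm with a two-finger parallel gripper is mounted at the origin on the work surface. World frame = base frame: x ahead of the robot, y to its left, z up, the work surface at z = 0. Lengths are in mm, angles in rad, forces in N, time in s.
With the tool pointing down it reaches from about 275 to 1000 mm from the base axis. Payload 8.4 kg.
Tool frame: the origin (TCP) lies midway between the tips of the shut fingers; the grasp point (between the pads) lies 19 mm behind it; z points along the fingers, y is the line along which they close (so a half turn about z gives the same grasp; the last joint's range is limited). The gripper opens to 85 mm and grips with 20 to 120 N. Pads are 22 mm wide; open, the fingers measure 114 mm over their backs; the gripper's body (76 mm by 85 mm) begins 54 mm behind the grasp point. The pads swing forward as they close: fully open they stand 13 mm farther back than shut.
Start: joints at [-1.234, 0.353, 1.633, -0, 1.155, -0.002], TCP at [207.721, -589.474, 201.681] pointing down, gripper open.
Joint ranges: [-2.63, 2.63], [-0.92, 2.1], [0.06, 2.66], [-1.3, 4.44], [0, 2.69], [-3.02, 3.02]. Speed limits (rad/s): [2.22, 2.22, 2.79, 3.14, 3.14, 3.14].

INTERFACE

Orientations are given as [roll, pitch, yaw] about the fixed x, y, z axes, in that order (R = Rz(yaw) Ry(pitch) Rx(roll)).
In Python, from rig import r gives the robot as it stands.
- The arm moves only by the shell command python3 -m inch 'ROWS' [OPENING] [FORCE]. ROWS is JSON, a list that holds one entry, the list of rows, each a list of 6 numbers: the shift along the tool's x, y, z scaled (see below), then the turn, a rotation vector about the tool's x, y, z scaled (see below). In form: [[[tx, ty, tz, wx, wy, wz], ...]]. A call has 1 to 8 rows; each row is the pose to reach, as a shift and turn from the pose commanded when the call began, along the tool's axes at that moment, turning the shorter way round; what a row does not reach only later rows make up. The controller multiplies each number of a shift by 20 cm and each number of a turn by pi rad. A row lasts 1/12 s, in which the tool goes at most 41.7 mm and 7.16 degrees, less where a joint would pass 70% of its speed; a pose out of reach is approached as far as the arm can. A call with a number of a shift or a turn outside -1 to 1 is refused whole. A call with a gripper value outside its range is refused whole. OPENING is the gripper's target within -1 to 1 (fully open at 1, half-way at 0, shut at -1), set as the call begins (- or left out, the last holds). The fingers move at their own pace and stop on an object; FORCE is the grip in N (left out, the last holds). Time passes only in rows, so rows that repeat a pose let the fingers close. It gives the time, the measured TCP pose, the force, the opening and the grip force at its end, in the units of the state.
- r.sense(): the state, without advancing time (a new reading comes with each control period).
- r.grab_frame(name): name is "scene" or "top" or "wrist"; returns the picture (420x560x3 uint8, red, green, blue); there is no depth.
- r.camera_info(name): a dict with "K" (3x3 intrinsics, pixels), "rvec" (rotation vector, rad) and "tvec" (3), from world to camera coordinates, as OpenCV has them; the wrist camera has in their place "mount" (4x4, takes a point from camera to tool coordinates, whose origin is the TCP and whose axes are the flange's). Camera axes: x right, y down, z forward; pixel columns grow to the right and rows downward; lengths in mm; the calibration is good to about 2 mm. The wrist camera is an equidistant fisheye: a pixel r from the principal point sees the ray r / f radians off the axis. A picture is of the moment at which its call begins: read the wrist's pose just before it. camera_info takes no time and is no camera call.
- r.sign_off(): hands the job in; it is judged then, once.
The state is a dict: "clock": time; "qpos": joint angles; "qvel": joint speeds; "joint_efforts": joint torques, N m; "eef_pos": TCP position; "tcp_rot": TCP orientation; "contact_force": force on the tool from outside, world axes, zero at the start; "wrist_torque": the same for the moment, N m; "opening": opening from 0.0 (shut) to 1.0 (fully open); "grasp_force": force on a finger pad.
Only numpy, scipy, OpenCV 4.12 (cv2) and the standard library are available. Lean on these libraries where they do the work, as an engineer would, in place of code of your own. Each camera call takes 0.05 s, during which the arm holds its last target. There are 200 camera calls.

## Working session

There is one attempt and no reset: what is moved stays moved. The work goes in short steps, Python scripts to look and compute and a shell command to move; the robot and the scene stay as the last step left them, time stands still between calls to the robot, and variables do not carry over. Pictures are saved under pics/ and viewed, at most 10 in all, crops included, and the job is handed in when it is done.

```bash
mkdir -p pics; ls; python3 - <<'E'
from rig import r
import cv2,numpy as np
print(r.sense())
for n in ("scene","top"):
    im=r.grab_frame(n); cv2.imwrite(f"pics/{n}0.png",im[:,:,::-1]); 
    print(n,r.camera_info(n))
print(r.camera_info("wrist"))
E
```

```text
pics
{'clock': 0.0, 'qpos': array([-1.23442862e+00,  3.53650548e-01,  1.63413616e+00,  5.01867865e-06,
        1.15517150e+00, -2.38226873e-03]), 'qvel': array([-7.12954807e-04, -9.52036237e-05,  1.17815965e-04, -1.61186988e-04,
       -4.19689798e-04, -8.17124817e-04]), 'joint_efforts': array([ 3.06474489e-03, -6.05255985e+01, -3.42065120e+01,  2.43711747e-04,
        9.58128454e-03,  2.17783338e-05]), 'eef_pos': array([ 207.53705419, -588.9977751 ,  200.95932877]), 'tcp_rot': array([-3.14022711e+00, -7.84174496e-06,  3.38747936e-01]), 'contact_force': array([ 0.36622204, -0.3651614 ,  0.00797724]), 'wrist_torque': array([-0.00292481,  0.01239371, -0.01317319]), 'grasp_force': 0.0, 'opening': 1.0005805456998624}
scene {'K': array([[480.45288891,   0.        , 283.65158834],
       [  0.        , 480.45288891, 213.37556716],
       [  0.        ,   0.        ,   1.        ]]), 'rvec': array([ 0.70111707,  2.72784578, -0.95293504]), 'tvec': array([ 490.18460645, -130.90522476, 1747.63636249])}
top {'K': array([[518.567808  ,   0.        , 291.20529782],
       [  0.        , 518.567808  , 210.19440404],
       [  0.        ,   0.        ,   1.        ]]), 'rvec': array([ 2.15958763, -2.20510774,  0.08482134]), 'tvec': array([  11.23432431,  567.60590387, 1537.40670056])}
{'K': array([[325.1922621 ,   0.        , 281.94592198],
       [  0.        , 325.1922621 , 213.17284095],
       [  0.        ,   0.        ,   1.        ]]), 'mount': array([[-6.59414408e-04, -9.62160016e-01, -2.72484253e-01,
         6.91110512e+01],
       [ 9.99999603e-01, -7.97778198e-04,  3.96999594e-04,
         9.32582427e-03],
       [-5.99359132e-04, -2.72483883e-01,  9.62160161e-01,
        -1.71653229e+02],
       [ 0.00000000e+00,  0.00000000e+00,  0.00000000e+00,
         1.00000000e+00]])}
```

View pics/top0.png

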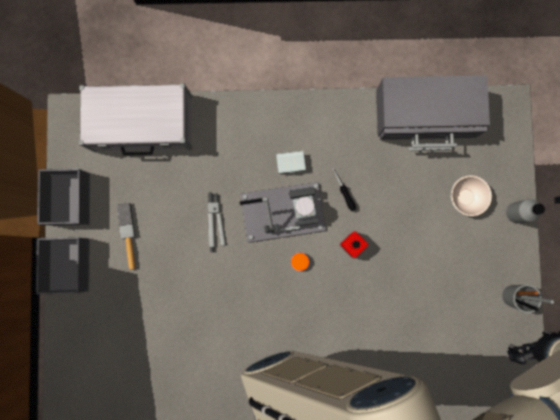

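View pics/scene0.png

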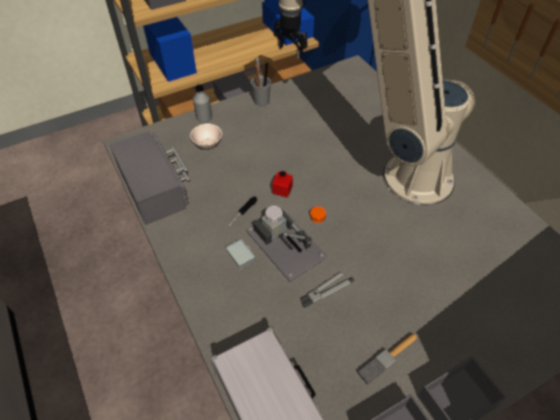

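The top view shows the clamp plate around (284,212), the handle at about (252,201), and a silver cap on the clear jar at (304,207). There is also an orange cap-like disc at (300,262) and a red jar with a dark knob at (355,244). Only the silver one in the clamp fits the knurled aluminium cap, and the crop below should confirm it.

```bash
cat > h.py <<'E'
import numpy as np, cv2
from rig import r
from scipy.spatial.transform import Rotation as R
def cam(n):
    c=r.camera_info(n); Rm=cv2.Rodrigues(c["rvec"])[0]; return c["K"],Rm,c["tvec"]
def ray(n,px):
    K,Rm,t=cam(n); d=Rm.T@np.linalg.inv(K)@np.array([px[0],px[1],1.]); return -Rm.T@t,d
def onz(n,px,z):
    o,d=ray(n,px); return o+d*(z-o[2])/d[2]
def proj(n,P):
    K,Rm,t=cam(n); p=K@(Rm@np.array(P,float)+t); return p[:2]/p[2]
def wray(px,pos,rot):
    c=r.camera_info("wrist");K=c["K"];M=c["mount"]
    v=np.array([px[0]-K[0,2],px[1]-K[1,2]]);rr=np.hypot(*v);th=rr/K[0,0]
    d=np.array([*(v/max(rr,1e-9)*np.sin(th)),np.cos(th)])
    Rt=R.from_euler('xyz',rot).as_matrix()
    return Rt@M[:3,3]+pos, Rt@M[:3,:3]@d
def wonz(px,pos,rot,z):
    o,d=wray(px,pos,rot); return o+d*(z-o[2])/d[2]
def wproj(P,pos,rot):
    c=r.camera_info("wrist");K=c["K"];M=c["mount"];Rt=R.from_euler('xyz',rot).as_matrix()
    q=M[:3,:3].T@(Rt.T@(np.array(P,float)-pos)-M[:3,3]);th=np.arctan2(np.hypot(q[0],q[1]),q[2]);u=q[:2]/np.hypot(q[0],q[1])
    return K[:2,2]+u*th*K[0,0]
E
python3 - <<'E'
from h import *
a=cv2.imread("pics/top0.png");b=cv2.imread("pics/scene0.png")
A=cv2.resize(a[175:255,225:345],None,fx=5,fy=5,interpolation=cv2.INTER_CUBIC)
B=cv2.resize(b[190:290,230:350],None,fx=4,fy=4,interpolation=cv2.INTER_CUBIC)[:200+200]
cv2.imwrite("pics/crop1.png",A)
for p in [(242,193),(319,184),(327,232),(250,241)]: print(onz("top",p,12))
hsv=cv2.cvtColor(A,cv2.COLOR_BGR2HSV)
print(onz("top",(304,207),85+12), onz("top",(252,201),129))
E
```

```text
[623.89910121 147.53262753  12.        ]
[646.50857718 -86.70099744  12.        ]
[ 500.2754927  -107.18426411   12.        ]
[478.01927065 125.41066439  12.        ]
[570.32704668 -37.30720513  97.        ] [587.59272504 108.90435764 129.        ]
```

View pics/crop1.png

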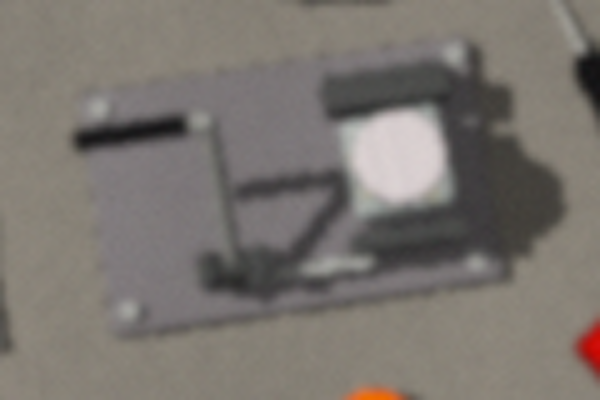

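The crop confirms it: the silver-white cap at crop (400,155) sits on the glass jar between the dark jaws. The lever's black handle runs from (78,138) to (185,126), and its stem goes down to the hinge. The clamp yaw is about 0.096, with its origin near (568,15). Next I move above the lever.

```bash

python3 -m inch '[[[0,0,-0.2,0,0,0],[0.2,-0.2,-0.25,0,0,0],[0.4,-0.36,-0.3,0,0,0],[0.6,-0.54,-0.3,0,0,0],[0.8,-0.72,-0.3,0,0,0],[0.98,-0.88,-0.3,0,0,0],[0.98,-0.88,-0.3,0,0,0]]]' 1
python3 -m inch '[[[0.2,-0.18,0,0,0,0],[0.4,-0.36,0,0,0,0],[0.6,-0.54,0,0,0,0],[0.8,-0.72,0,0,0,0],[0.98,-0.88,0,0,0,0],[0.98,-0.88,0,0,0,0],[0.98,-0.88,0,0,0,0]]]'
python3 -m inch '[[[0.2,-0.18,0,0,0,-0.04],[0.4,-0.36,0,0,0,-0.08],[0.6,-0.54,0,0,0,-0.12],[0.8,-0.72,0,0,0,-0.16],[0.98,-0.88,0,0,0,-0.2],[0.98,-0.88,0,0,0,-0.23],[0.98,-0.88,0,0,0,-0.26]]]'
python3 -m inch '[[[0,0,0,0,0,-0.04],[0,0,0,0,0,-0.08],[0,0,0,0,0,-0.12],[0,0,0,0,0,-0.16],[0,0,0,0,0,-0.163],[0,0,0,0,0,-0.163]]]'
python3 - <<'E'
from h import *
s=r.sense();print(s["clock"],s["eef_pos"],s["tcp_rot"],s["qpos"])
im=r.grab_frame("wrist")[:,:,::-1];cv2.imwrite("pics/w1.png",im)
C=np.array([567.7,15.3]);y=.096
def L(p): return np.array([*(C+np.array([[np.cos(y),-np.sin(y)],[np.sin(y),np.cos(y)]])@np.array(p[:2])),p[2]])
for p in [(28.4,89,129),(28.4,122,129),(28.4,56,129),(0,-60,104),(-80,-115,12),(70,-115,12),(70,125,12),(-80,125,12)]: print(p,L(p).round(),wproj(L(p),s["eef_pos"],s["tcp_rot"]).round())
E
```

```text
clock: 0.68
eef_pos: [327.2, -369.5, 261.4]
tcp_rot: [-3.141, -0.0, 0.338]
contact_force: [0.2, -0.1, -0.6]
opening: 1.001
grasp_force: 0.0
clock: 1.27
eef_pos: [454.8, -136.1, 261.4]
tcp_rot: [-3.14, -0.001, 0.341]
contact_force: [-0.4, -0.4, -0.0]
opening: 1.0
grasp_force: 0.0
clock: 1.85
eef_pos: [581.4, 95.5, 261.0]
tcp_rot: [-3.141, -0.002, 1.163]
contact_force: [-1.1, -0.4, -0.4]
opening: 1.003
grasp_force: 0.0
clock: 2.35
eef_pos: [579.4, 90.8, 261.2]
tcp_rot: [-3.141, -0.0, 1.665]
contact_force: [-0.1, -0.3, 0.2]
opening: 0.999
grasp_force: 0.0
2.35 [579.38812522  90.82194871 261.18914701] [-3.14104712e+00 -2.58306379e-06  1.66493086e+00] [1.52909919e-01 2.42330474e-01 1.65066591e+00 3.64959276e-05
 1.24914071e+00 5.87638351e-02]
(28.4, 89, 129) [587. 107. 129.] [292. 181.]
(28.4, 122, 129) [584. 139. 129.] [292. 146.]
(28.4, 56, 129) [591.  74. 129.] [292. 214.]
(0, -60, 104) [573. -44. 104.] [266. 303.]
(-80, -115, 12) [ 499. -107.   12.] [217. 301.]
(70, -115, 12) [648. -92.  12.] [316. 302.]
(70, 125, 12) [625. 146.  12.] [322. 138.]
(-80, 125, 12) [476. 132.  12.] [206. 139.]
```

View pics/w1.png

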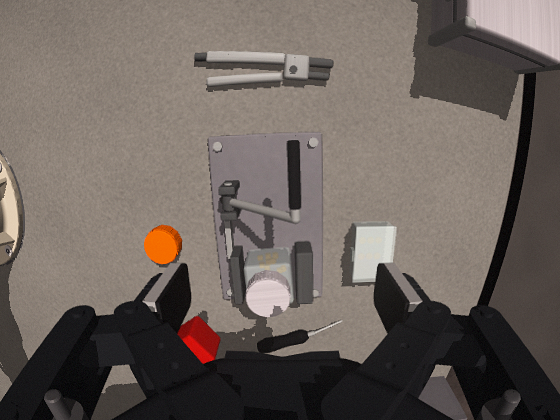

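The wrist view shows the handle from (294,142) to (294,208), the cap at (268,292) and the plate's upper corners at (208,136) and (322,133). This agrees with the prediction to about 5 px, so I'll refine with masks.

```bash
python3 - <<'E'
from h import *
s=r.sense();pos,rot=s["eef_pos"],s["tcp_rot"]
im=cv2.imread("pics/w1.png");g=cv2.cvtColor(im,cv2.COLOR_BGR2GRAY)
m=np.zeros_like(g);m[135:215,280:310]=(g[135:215,280:310]<45)
n,l,st,c=cv2.connectedComponentsWithStats(m);k=1+st[1:,4].argmax();print(st[k],c[k])
ys,xs=np.where(l==k);rc=cv2.minAreaRect(np.c_[xs,ys].astype(np.float32));print(rc)
x0=c[k][0]
for p in [c[k],(x0,st[k][1]),(x0,st[k][1]+st[k][3])]: print(wonz(p,pos,rot,129).round(1))
m=np.zeros_like(g);q=im[260:330,235:300].astype(int);m[260:330,235:300]=((q.min(2)>150))
cs,_=cv2.findContours(m,0,1);cc=max(cs,key=cv2.contourArea);e=cv2.minEnclosingCircle(cc);print("cap",e,wonz(e[0],pos,rot,104).round(1))
for p in [(208,136),(322,133)]: print(wonz(p,pos,rot,12).round(1))
for p in [(217,147),(313,143),(225,294),(317,293)]: print("bolt",wonz(p,pos,rot,14).round(1))
E
```

```text
[287 140  14  69 797] [293.7314931  173.89711418]
((293.54437255859375, 174.0425262451172), (68.13607788085938, 11.99716567993164), 88.75463104248047)
[588.5 113.  129. ]
[585.4 145.  129. ]
[592.   78.9 129. ]
cap ((269.0, 295.0), 23.537303924560547) [575.7 -33.  104. ]
[478.3 135.9  12. ]
[625.5 152.2  12. ]
bolt [491.7 122.4  14. ]
bolt [615.  138.1  14. ]
bolt [510.9 -91.4  14. ]
bolt [646.8 -76.2  14. ]
```

```bash

python3 -m inch '[[[0.106,0.056,0,0,0,0],[0.106,0.056,0.18,0,0,0],[0.106,0.056,0.36,0,0,0],[0.106,0.056,0.54,0,0,0],[0.106,0.056,0.64,0,0,0],[0.106,0.056,0.7,0,0,0],[0.106,0.056,0.756,0,0,0],[0.106,0.056,0.756,0,0,0]]]'
python3 -m inch '[[[0,0,0,0,0,0],[0,0,0,0,0,0],[0,0,0,0,0,0],[0,0,0,0,0,0],[0,0,0,0,0,0],[0,0,0,0,0,0],[0,0,0,0,0,0],[0,0,0,0,0,0]]]' -1 30
python3 -m inch '[[[0,0,0,0,0,0],[0,0,0,0,0,0],[0,0,0,0,0,0],[0,0,0,0,0,0],[0,0,0,0,0,0],[0,0,0,0,0,0]]]'
python3 - <<'E'
from h import *
im=r.grab_frame("wrist")[:,:,::-1];s=r.sense();print(s["eef_pos"],s["tcp_rot"],s["opening"])
im2=r.grab_frame("scene")[:,:,::-1]
cv2.imwrite("pics/w2.png",np.hstack([im[60:360,130:430],cv2.resize(im2[195:275,245:335],(338,300),interpolation=2)]))
E
```

```text
clock: 3.07
eef_pos: [588.0, 112.8, 108.8]
tcp_rot: [-3.14, 0.0, 1.666]
contact_force: [-1.0, -0.2, -0.2]
opening: 1.001
grasp_force: 0.0
clock: 3.73
eef_pos: [588.7, 113.0, 110.4]
tcp_rot: [3.141, -0.0, 1.668]
contact_force: [-0.3, 0.7, -0.2]
opening: 0.003
grasp_force: 0.0
clock: 4.23
eef_pos: [588.6, 113.0, 110.2]
tcp_rot: [-3.142, -0.0, 1.668]
contact_force: [0.2, -0.5, 0.0]
opening: 0.005
grasp_force: 0.0
[588.65701005 113.00929099 110.2545509 ] [-3.14155040e+00  3.03124087e-05  1.66774822e+00] -0.0019146334374699045
```

View pics/w2.png

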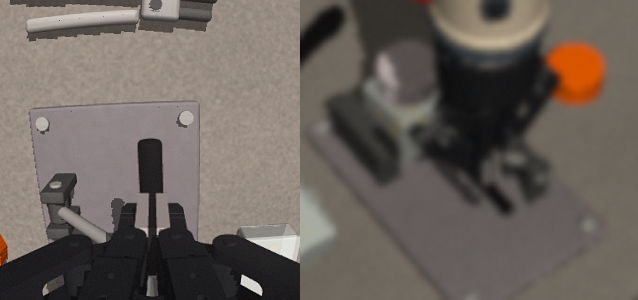

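The pads are fully shut, so they did not grip the bar. The handle end shows at crop (150,140–192), just beyond the fingers. I'll enlarge that area and compare it with projections.

```bash
python3 - <<'E'
from h import *
s=r.sense();pos,rot=s["eef_pos"],s["tcp_rot"]
im=r.grab_frame("wrist")[:,:,::-1];im2=r.grab_frame("scene")[:,:,::-1]
g=np.array([588.5,113,129]);u=np.array([-.0998,.995,0])
for z in (115,129,145): print(z,[wproj([*(g+u*k)[:2],z],pos,rot).round() for k in (-33,0,11,33)])
print(wproj(pos,pos,rot),[proj("scene",g+u*k).round(1) for k in (-33,0,33)])
cv2.imwrite("pics/w3.png",np.hstack([cv2.resize(im[190:310,220:340],(480,480),interpolation=2),cv2.resize(im2[220:265,275:305],(320,480),interpolation=2)]))
E
```

```text
115 [array([282., 302.]), array([282., 251.]), array([282., 232.]), array([281., 192.])]
129 [array([282., 315.]), array([282., 261.]), array([282., 241.]), array([281., 199.])]
145 [array([282., 332.]), array([282., 275.]), array([281., 254.]), array([281., 207.])]
[281.90364085 247.6442754 ] [array([287.5, 235.7]), array([293.9, 243.2]), array([300.5, 250.9])]
```

View pics/w3.png

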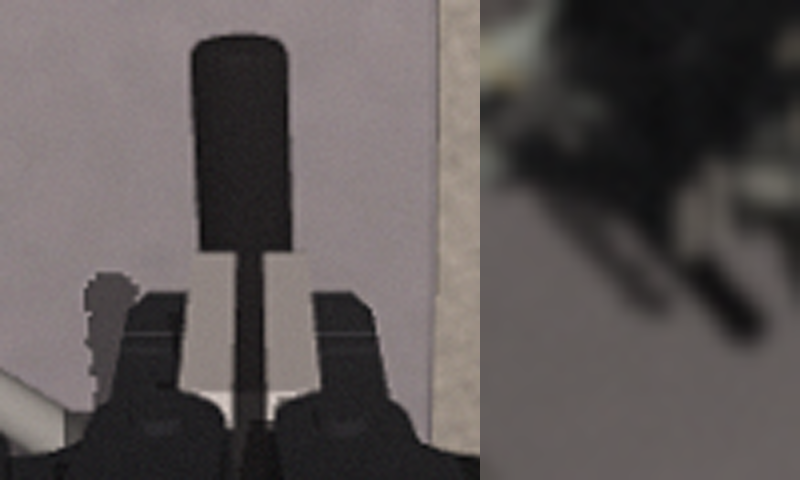

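The pads have closed just above the bar. Their visible tips end at about z 140, roughly 30 mm behind the nominal TCP, and the bar is undisturbed at rest. I'll open, go 30 mm lower and close again, watching the force.

```bash

python3 -m inch '[[[0,0,0,0,0,0],[0,0,0,0,0,0],[0,0,0,0,0,0],[0,0,0,0,0,0],[0,0,0,0,0,0],[0,0,0,0,0,0]]]' 0.2 30
python3 -m inch '[[[0,0,0.05,0,0,0],[0,0,0.1,0,0,0],[0,0,0.15,0,0,0],[0,0,0.15,0,0,0]]]'
python3 -m inch '[[[0,0,0,0,0,0],[0,0,0,0,0,0],[0,0,0,0,0,0],[0,0,0,0,0,0],[0,0,0,0,0,0],[0,0,0,0,0,0]]]' -1 30
python3 -m inch '[[[0,0,0,0,0,0],[0,0,0,0,0,0],[0,0,0,0,0,0]]]'
```

```text
clock: 4.93
eef_pos: [588.7, 113.0, 110.3]
tcp_rot: [-3.142, -0.0, 1.668]
contact_force: [-1.1, 0.2, 1.2]
opening: 0.598
grasp_force: 0.0
clock: 5.27
eef_pos: [586.8, 112.6, 77.3]
tcp_rot: [-3.137, 0.0, 1.668]
contact_force: [-0.7, -0.3, 0.2]
opening: 0.602
grasp_force: 0.0
clock: 5.77
eef_pos: [588.6, 113.0, 80.6]
tcp_rot: [3.141, 0.0, 1.668]
contact_force: [-2.2, -0.2, 0.5]
opening: 0.128
grasp_force: 29.2
clock: 6.02
eef_pos: [588.7, 113.0, 80.5]
tcp_rot: [3.141, 0.0, 1.668]
contact_force: [-1.9, -0.0, 1.9]
opening: 0.127
grasp_force: 29.4
```

The bar is gripped (opening 0.127, about 11 mm, 29 N). Next I compute the arc waypoints.

```bash
python3 - <<'E'
import numpy as np
f=lambda t:np.array([115*np.sin(.75-t),115*np.cos(.75-t)])
def seg(ts,t0):
    for t in ts:
        d=(f(t)-f(t0))/200; print(f"th {t:.3f} [0,{d[0]:.3f},{-d[1]:.3f},0,0,0]")
    print()
for k in range(3): seg(np.arange(1,9)*.047+k*.376,k*.376)
E
```

```text
th 0.047 [0,-0.020,-0.018,0,0,0]
th 0.094 [0,-0.041,-0.035,0,0,0]
th 0.141 [0,-0.063,-0.051,0,0,0]
th 0.188 [0,-0.086,-0.066,0,0,0]
th 0.235 [0,-0.109,-0.080,0,0,0]
th 0.282 [0,-0.133,-0.092,0,0,0]
th 0.329 [0,-0.157,-0.104,0,0,0]
th 0.376 [0,-0.182,-0.115,0,0,0]

th 0.423 [0,-0.025,-0.009,0,0,0]
th 0.470 [0,-0.051,-0.017,0,0,0]
th 0.517 [0,-0.077,-0.024,0,0,0]
th 0.564 [0,-0.104,-0.030,0,0,0]
th 0.611 [0,-0.130,-0.034,0,0,0]
th 0.658 [0,-0.157,-0.037,0,0,0]
th 0.705 [0,-0.184,-0.039,0,0,0]
th 0.752 [0,-0.211,-0.040,0,0,0]

th 0.799 [0,-0.027,0.001,0,0,0]
th 0.846 [0,-0.054,0.003,0,0,0]
th 0.893 [0,-0.081,0.006,0,0,0]
th 0.940 [0,-0.107,0.010,0,0,0]
th 0.987 [0,-0.134,0.016,0,0,0]
th 1.034 [0,-0.160,0.023,0,0,0]
th 1.081 [0,-0.186,0.031,0,0,0]
th 1.128 [0,-0.211,0.041,0,0,0]
```

```bash

python3 -m inch '[[[0,-0.020,-0.018,0,0,0],[0,-0.041,-0.035,0,0,0],[0,-0.063,-0.051,0,0,0],[0,-0.086,-0.066,0,0,0],[0,-0.109,-0.080,0,0,0],[0,-0.133,-0.092,0,0,0],[0,-0.157,-0.104,0,0,0],[0,-0.182,-0.115,0,0,0]]]' - 40
python3 -m inch '[[[0,-0.025,-0.009,0,0,0],[0,-0.051,-0.017,0,0,0],[0,-0.077,-0.024,0,0,0],[0,-0.104,-0.030,0,0,0],[0,-0.130,-0.034,0,0,0],[0,-0.157,-0.037,0,0,0],[0,-0.184,-0.039,0,0,0],[0,-0.211,-0.040,0,0,0]]]'
```

```text
clock: 6.68
eef_pos: [554.5, 108.8, 104.7]
tcp_rot: [3.136, 0.001, 1.668]
contact_force: [7.9, -5.2, 1.9]
opening: 0.123
grasp_force: 39.4
clock: 7.35
eef_pos: [515.3, 104.4, 114.5]
tcp_rot: [3.131, 0.002, 1.668]
contact_force: [11.4, -11.6, 11.7]
opening: 0.12
grasp_force: 40.3
```

```bash

python3 -m inch '[[[-0.003,-0.027,0.001,0,0,0],[-0.006,-0.054,0.003,0,0,0],[-0.008,-0.081,0.006,0,0,0],[-0.009,-0.107,0.010,0,0,0],[-0.01,-0.134,0.016,0,0,0],[-0.01,-0.160,0.023,0,0,0],[-0.01,-0.186,0.031,0,0,0],[-0.01,-0.205,0.038,0,0,0]]]'
python3 -m inch '[[[0,0,0,0,0,0],[0,0,0,0,0,0],[0,0,0,0,0,0]]]'
```

```text
clock: 8.02
eef_pos: [473.0, 99.0, 106.0]
tcp_rot: [3.134, 0.001, 1.669]
contact_force: [5.1, -7.4, 11.3]
opening: 0.125
grasp_force: 42.5
clock: 8.27
eef_pos: [472.1, 98.9, 105.8]
tcp_rot: [3.136, 0.001, 1.668]
contact_force: [3.0, -7.4, 11.5]
opening: 0.12
grasp_force: 42.5
```

```bash

python3 -m inch '[[[0,-0.01,0.007,0,0,0],[0,-0.02,0.012,0,0,0],[0,-0.025,0.015,0,0,0],[0,-0.025,0.015,0,0,0],[0,-0.025,0.015,0,0,0]]]'
python3 - <<'E'
from h import *
im=r.grab_frame("wrist")[:,:,::-1];im2=r.grab_frame("top")[:,:,::-1];s=r.sense();print(s["eef_pos"],s["contact_force"])
cv2.imwrite("pics/w4.png",np.hstack([im[100:420,160:480],cv2.resize(im2[175:255,225:345],(480,320),interpolation=2)]))
E
```

```text
clock: 8.68
eef_pos: [471.1, 98.8, 104.9]
tcp_rot: [3.128, 0.001, 1.669]
contact_force: [8.1, -8.5, 23.8]
opening: 0.123
grasp_force: 43.7
[471.13293097  98.83709454 104.94407375] [ 7.58062334 -8.51861078 24.19891066]
```

View pics/w4.png

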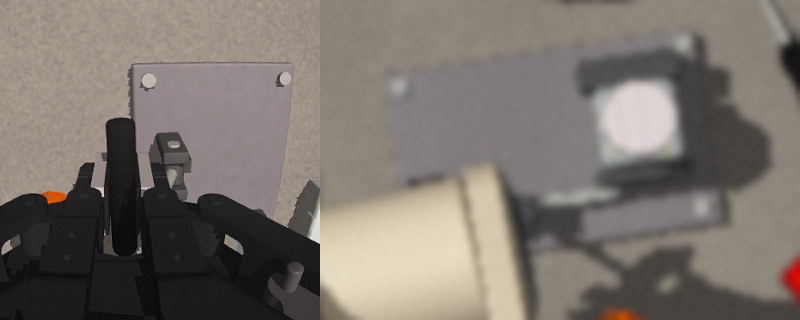

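The lever is at its stop: the last 5 mm commanded moved it only 1 mm and the force rose. In the top view the moving jaw sits against the jar, with the cap at crop (640,115). Next I work out the slow return.

```bash
python3 - <<'E'
import numpy as np
f=lambda t:np.array([115*np.sin(.75-t),115*np.cos(.75-t)])
for k in range(5):
    t0=1.1-k*.22
    print(",".join("[0,%.3f,%.3f,0,0,0]"%tuple(((f(t)-f(t0))/200*[1,-1])) for t in t0-np.arange(1,9)*.0275))
E
python3 -m inch '[[[0,0.01,-0.005,0,0,0],[0,0.02,-0.01,0,0,0],[0,0.02,-0.01,0,0,0]]]'
```

```text
[0,0.015,-0.005,0,0,0],[0,0.030,-0.010,0,0,0],[0,0.045,-0.014,0,0,0],[0,0.060,-0.018,0,0,0],[0,0.076,-0.022,0,0,0],[0,0.091,-0.025,0,0,0],[0,0.107,-0.028,0,0,0],[0,0.123,-0.030,0,0,0]
[0,0.016,-0.002,0,0,0],[0,0.031,-0.003,0,0,0],[0,0.047,-0.004,0,0,0],[0,0.063,-0.005,0,0,0],[0,0.079,-0.005,0,0,0],[0,0.095,-0.004,0,0,0],[0,0.110,-0.004,0,0,0],[0,0.126,-0.003,0,0,0]
[0,0.016,0.002,0,0,0],[0,0.031,0.004,0,0,0],[0,0.047,0.006,0,0,0],[0,0.063,0.009,0,0,0],[0,0.078,0.012,0,0,0],[0,0.093,0.016,0,0,0],[0,0.109,0.020,0,0,0],[0,0.124,0.025,0,0,0]
[0,0.015,0.005,0,0,0],[0,0.030,0.010,0,0,0],[0,0.045,0.016,0,0,0],[0,0.059,0.023,0,0,0],[0,0.073,0.029,0,0,0],[0,0.088,0.036,0,0,0],[0,0.102,0.044,0,0,0],[0,0.115,0.051,0,0,0]
[0,0.014,0.008,0,0,0],[0,0.027,0.017,0,0,0],[0,0.040,0.026,0,0,0],[0,0.053,0.035,0,0,0],[0,0.065,0.045,0,0,0],[0,0.078,0.054,0,0,0],[0,0.090,0.065,0,0,0],[0,0.101,0.075,0,0,0]
clock: 9.03
eef_pos: [472.6, 99.0, 105.7]
tcp_rot: [3.134, 0.001, 1.668]
contact_force: [4.2, -6.8, 17.8]
opening: 0.123
grasp_force: 43.1
```

```bash

python3 -m inch '[[[0,0.015,-0.005,0,0,0],[0,0.030,-0.010,0,0,0],[0,0.045,-0.014,0,0,0],[0,0.060,-0.018,0,0,0],[0,0.076,-0.022,0,0,0],[0,0.091,-0.025,0,0,0],[0,0.107,-0.028,0,0,0],[0,0.123,-0.030,0,0,0]]]'
python3 -m inch '[[[0.001,0.016,-0.002,0,0,0],[0.002,0.031,-0.003,0,0,0],[0.003,0.047,-0.004,0,0,0],[0.004,0.063,-0.005,0,0,0],[0.005,0.079,-0.005,0,0,0],[0.005,0.095,-0.004,0,0,0],[0.005,0.110,-0.004,0,0,0],[0.005,0.126,-0.003,0,0,0]]]'
python3 -m inch '[[[0,0.016,0.002,0,0,0],[0,0.031,0.004,0,0,0],[0,0.047,0.006,0,0,0],[0,0.063,0.009,0,0,0],[0,0.078,0.012,0,0,0],[0,0.093,0.016,0,0,0],[0,0.109,0.020,0,0,0],[0,0.124,0.025,0,0,0]]]'
```

```text
clock: 9.7
eef_pos: [494.4, 101.7, 110.5]
tcp_rot: [3.139, -0.0, 1.668]
contact_force: [-0.0, -2.1, 12.6]
opening: 0.122
grasp_force: 43.2
clock: 10.37
eef_pos: [518.9, 105.0, 110.2]
tcp_rot: [3.14, 0.0, 1.668]
contact_force: [2.5, -2.9, 5.7]
opening: 0.122
grasp_force: 43.8
clock: 11.03
eef_pos: [543.5, 108.0, 104.4]
tcp_rot: [3.141, -0.001, 1.668]
contact_force: [1.5, 2.5, 4.4]
opening: 0.119
grasp_force: 44.9
```

```bash

python3 -m inch '[[[0,0.015,0.005,0,0,0],[0,0.030,0.010,0,0,0],[0,0.045,0.016,0,0,0],[0,0.059,0.023,0,0,0],[0,0.073,0.029,0,0,0],[0,0.088,0.036,0,0,0],[0,0.102,0.044,0,0,0],[0,0.115,0.051,0,0,0]]]'
python3 -m inch '[[[0.003,0.014,0.008,0,0,0],[0.003,0.027,0.017,0,0,0],[0.003,0.040,0.026,0,0,0],[0.003,0.053,0.035,0,0,0],[0.003,0.065,0.045,0,0,0],[0.003,0.078,0.054,0,0,0],[0.003,0.090,0.063,0,0,0],[0.003,0.11,0.073,0,0,0]]]'
python3 -m inch '[[[0,0.004,0.003,0,0,0],[0,0.008,0.006,0,0,0],[0,0.008,0.006,0,0,0]]]'
```

```text
clock: 11.7
eef_pos: [565.8, 110.8, 93.7]
tcp_rot: [-3.141, -0.001, 1.667]
contact_force: [1.5, 7.0, 2.6]
opening: 0.12
grasp_force: 45.8
clock: 12.37
eef_pos: [585.9, 113.3, 78.4]
tcp_rot: [-3.138, -0.001, 1.667]
contact_force: [-4.4, 9.5, -1.7]
opening: 0.123
grasp_force: 46.3
clock: 12.62
eef_pos: [587.3, 113.5, 76.7]
tcp_rot: [-3.137, -0.001, 1.667]
contact_force: [-1.6, 8.2, -3.6]
opening: 0.124
grasp_force: 46.6
```

```bash

python3 -m inch '[[[0,0.008,0.0,0,0,0],[0,0.016,0.0,0,0,0],[0,0.016,0.0,0,0,0],[0,0.016,0.0,0,0,0]]]'
python3 - <<'E'
from h import *
s=r.sense();pos,rot=s["eef_pos"],s["tcp_rot"]
im=r.grab_frame("wrist")[:,:,::-1];g=cv2.cvtColor(im,cv2.COLOR_BGR2GRAY)
print(g[150:260,260:300].min(1)[::6]); row=g[215]<45;print(np.where(row[240:320])[0]+240)
q=np.array([588.5,113,0]);u=np.array([-.0998,.995,0])
print([wproj([*(q+u*33)[:2],z],pos,rot).round() for z in (120,129,135)], pos)
cv2.imwrite("pics/w5.png",im)
E
```

```text
clock: 12.95
eef_pos: [588.1, 113.5, 75.9]
tcp_rot: [-3.133, -0.001, 1.667]
contact_force: [-8.2, 9.4, -4.1]
opening: 0.121
grasp_force: 46.5
[144 144 144  91 110 140 140 139 139 140 138 138  23  24  25  22  21  23
  20]
[]
[array([282., 214.]), array([281., 221.]), array([281., 225.])] [588.07553807 113.53462305  75.89817118]
```

The lever is home: it presses 8 N on the rest stop, and the bar end is at row ~222 where 221 was predicted. I'll relax, release, and rise.

```bash

python3 -m inch '[[[0,-0.01,-0.01,0,0,0],[0,-0.01,-0.02,0,0,0]]]'
python3 -m inch '[[[0,0,0,0,0,0],[0,0,0,0,0,0],[0,0,0,0,0,0],[0,0,0,0,0,0],[0,0,0,0,0,0],[0,0,0,0,0,0]]]' 0.3
python3 -m inch '[[[0,0,-0.1,0,0,0],[0,0,-0.25,0,0,0],[0,0,-0.4,0,0,0],[0,0,-0.6,0,0,0],[0,0,-0.8,0,0,0],[0,0,-0.9,0,0,0],[0,0,-0.9,0,0,0]]]' 1
python3 -m inch '[[[-0.2,0,0,0,0,0],[-0.4,0,0,0,0,0],[-0.5,-0.03,0,0,0,0],[-0.5,-0.03,0,0,0,0],[-0.5,-0.03,0,0,0,0]]]'
python3 - <<'E'
from h import *
s=r.sense();pos,rot=s["eef_pos"],s["tcp_rot"];print(pos,rot,s["qpos"])
im=r.grab_frame("wrist")[:,:,::-1];cv2.imwrite("pics/w6.png",im)
E
```

```text
clock: 13.17
eef_pos: [584.8, 113.0, 79.0]
tcp_rot: [-3.131, -0.001, 1.667]
contact_force: [-11.0, 8.0, -14.2]
opening: 0.122
grasp_force: 45.5
clock: 13.67
eef_pos: [590.8, 112.6, 82.4]
tcp_rot: [3.141, 0.0, 1.667]
contact_force: [-0.6, -0.4, 0.3]
opening: 0.648
grasp_force: 0.0
clock: 14.25
eef_pos: [593.4, 113.2, 268.4]
tcp_rot: [3.132, -0.001, 1.668]
contact_force: [0.7, 0.2, 0.4]
opening: 0.996
grasp_force: 0.0
clock: 14.67
eef_pos: [593.7, 11.6, 261.5]
tcp_rot: [-3.141, -0.0, 1.665]
contact_force: [-0.2, 0.6, -0.4]
opening: 0.998
grasp_force: 0.0
[593.73511321  11.64495897 261.5287578 ] [-3.14059581e+00 -2.66763053e-04  1.66532501e+00] [ 1.69663295e-02  2.54346184e-01  1.63417545e+00  1.98597957e-04
  1.25408555e+00 -7.76244374e-02]
```

View pics/w6.png

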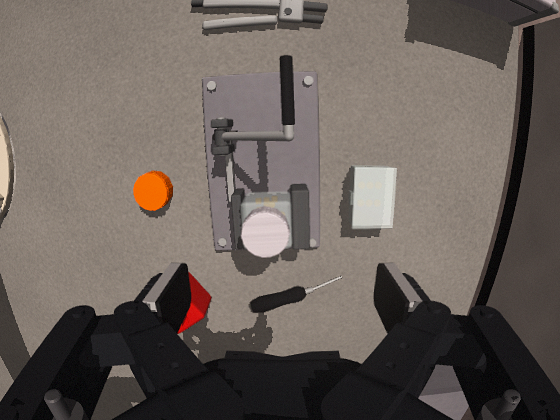

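The lever is back at rest, and both jaws touch the jar. The cap's top is at about (265,231). Next I measure it.

```bash
python3 - <<'E'
from h import *
s=r.sense();pos,rot=s["eef_pos"],s["tcp_rot"]
im=cv2.imread("pics/w6.png")
q=im[195:265,235:295].astype(int);print(im[231,265],im[225,230:300:5].min(1))
m=np.zeros(im.shape[:2],np.uint8);m[195:265,235:295]=(q.min(2)>140)
m=cv2.morphologyEx(m,cv2.MORPH_OPEN,np.ones((9,9)))
cs,_=cv2.findContours(m,0,1);c=max(cs,key=cv2.contourArea)
print(cv2.boundingRect(c),cv2.fitEllipse(c),cv2.minEnclosingCircle(c))
e=cv2.fitEllipse(c);P=wonz(e[0],pos,rot,104.5);print(P, [wonz((e[0][0]+k,e[0][1]),pos,rot,104.5).round(1) for k in (-e[1][0]/2,e[1][0]/2)])
# top camera
t=r.grab_frame("top")[:,:,::-1];mt=np.zeros(t.shape[:2],np.uint8);mt[185:230,285:330]=t[185:230,285:330].min(2)>150
cs,_=cv2.findContours(mt,0,1)
if cs:
    c=max(cs,key=cv2.contourArea);f=cv2.minEnclosingCircle(c);print(f,onz("top",f[0],104.5))
E
```

```text
[207 208 223] [ 64  80  39 200 195 198 198 198 200 204 203 208 140  83]
(242, 211, 49, 46) ((265.5470275878906, 233.50076293945312), (45.68899154663086, 49.04145050048828), 101.34314727783203) ((266.0, 235.0), 26.000099182128906)
[580.792005   -35.68678899 104.5       ] [array([556.2, -38.1, 104.5]), array([605.2, -33.3, 104.5])]
((315.5, 207.0), 22.67717933654785) [569.0225255  -69.85870528 104.5       ]
```

```bash
python3 - <<'E'
from h import *
s=r.sense();pos,rot=s["eef_pos"],s["tcp_rot"]
for p,n in [((287,90),"bar z129")]: print(n,wonz(p,pos,rot,129).round(1))
for p in [(292,215),(242,215),(308,187),(234,190)]: print("jaw",wonz(p,pos,rot,58).round(1))
for p in [(205,80),(318,73),(214,252),(318,250)]: print("corner",wonz(p,pos,rot,12).round(1))
z=np.zeros(3);I=np.zeros(3)
for p in [(188,265),(375,265)]:
    o,d=wray(p,z,I); k=(42.5*np.sign(p[0]-282)-o[1])/d[1]; print("open tip",(o+d*k).round(1))
for x in (0,11):
    o,d=wray((282,252),z,I); print("shut tip",x,(o+d*(x-o[0])/d[0]).round(1))
E
```

```text
bar z129 [589.  113.5 129. ]
jaw [609.8 -25.1  58. ]
jaw [549.7 -30.9  58. ]
jaw [625.   10.8  58. ]
jaw [538.1  -1.   58. ]
corner [482.4 131.9  12. ]
corner [626.7 152.5  12. ]
corner [ 508.  -103.4   12. ]
corner [654.3 -85.6  12. ]
open tip [  7.8 -42.5 -41.6]
open tip [  7.2  42.5 -40.5]
shut tip 0 [ 0.   0.1 -6.4]
shut tip 11 [ 11.    0.1 -32.7]
```

The near view supports the cap position. The jaw gap is 60.1 mm with its middle at x≈580.6, which matches the cap centre (580.8,-35.7). I'll move over it with a −0.6 rad wind-up and re-measure from closer.

```bash

python3 -m inch '[[[-0.1,-0.04,0,0,0,0.035],[-0.2,-0.08,0,0,0,0.07],[-0.229,-0.087,0.15,0,0,0.105],[-0.229,-0.087,0.3,0,0,0.14],[-0.229,-0.087,0.45,0,0,0.17],[-0.229,-0.087,0.6,0,0,0.191],[-0.229,-0.087,0.608,0,0,0.191],[-0.229,-0.087,0.608,0,0,0.191]]]' 1 60
python3 -m inch '[[[0,0,0,0,0,0],[0,0,0,0,0,0]]]'
python3 - <<'E'
from h import *
s=r.sense();pos,rot=s["eef_pos"],s["tcp_rot"];print(pos,rot,s["qpos"][5])
im=r.grab_frame("wrist")[:,:,::-1];cv2.imwrite("pics/w7.png",im)
for z in (104.5,79.5):print([wproj([580.8+26*np.cos(a),-35.7+26*np.sin(a),z],pos,rot).round() for a in np.arange(0,6.2,np.pi/2)+rot[2]],wproj([580.8,-35.7,z],pos,rot).round(1))
E
```

```text
clock: 15.43
eef_pos: [580.2, -33.5, 139.4]
tcp_rot: [-3.138, 0.001, 1.071]
contact_force: [-0.2, 0.6, 0.8]
opening: 0.999
grasp_force: 0.0
clock: 15.6
eef_pos: [582.9, -34.2, 142.8]
tcp_rot: [3.139, -0.001, 1.07]
contact_force: [0.4, -0.3, -0.5]
opening: 1.002
grasp_force: 0.0
[582.8508058  -34.21575301 142.75657938] [ 3.13884701e+00 -1.35479912e-03  1.06991204e+00] 0.439607390322058
[array([280., 193.]), array([242., 230.]), array([280., 265.]), array([318., 230.])] [280.1 230. ]
[array([280., 185.]), array([246., 219.]), array([280., 251.]), array([314., 219.])] [280.2 219.3]
```

View pics/w7.png

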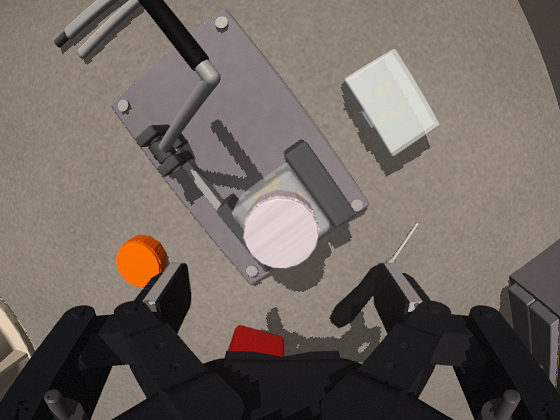

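The cap's top circle spans x 244–320 and y 194–269, so its centre is at about (282,232).

```bash
python3 -m inch '[[[0,0,0,0,0,0],[0,0,0,0,0,0],[0,0,0,0,0,0]]]' ; python3 - <<'E'
from h import *
s=r.sense();pos,rot=s["eef_pos"],s["tcp_rot"];print(pos,rot)
im=r.grab_frame("wrist")[:,:,::-1]
m=np.zeros(im.shape[:2],np.uint8);m[185:275,235:325]=im[185:275,235:325].min(2)>170
m=cv2.morphologyEx(m,cv2.MORPH_OPEN,np.ones((15,15)))
cs,_=cv2.findContours(m,0,1);c=max(cs,key=cv2.contourArea);e=cv2.minEnclosingCircle(c);print(cv2.boundingRect(c),e)
P=wonz(e[0],pos,rot,104.5);Rt=R.from_euler('xyz',rot).as_matrix();print(P,"tool shift/200",(Rt.T@(P-pos)/200).round(4))
E
```

```text
clock: 15.9
eef_pos: [581.7, -34.6, 141.5]
tcp_rot: [3.141, -0.001, 1.068]
contact_force: [-0.0, -0.2, 0.1]
opening: 0.998
grasp_force: 0.0
[581.69789107 -34.63653358 141.4707089 ] [ 3.14050471e+00 -5.40751856e-04  1.06789887e+00]
(246, 196, 73, 71) ((281.4485778808594, 230.41722106933594), 37.902915954589844)
[580.44580687 -36.46330277 104.5       ] tool shift/200 [-0.0111 -0.0013  0.1848]
```

```bash

python3 -m inch '[[[-0.011,-0.001,0.1,0,0,0],[-0.011,-0.001,0.2,0,0,0],[-0.011,-0.001,0.28,0,0,0],[-0.011,-0.001,0.35,0,0,0],[-0.011,-0.001,0.4,0,0,0],[-0.011,-0.001,0.44,0,0,0],[-0.011,-0.001,0.455,0,0,0],[-0.011,-0.001,0.455,0,0,0]]]'
python3 -m inch '[[[0,0,0,0,0,0],[0,0,0,0,0,0],[0,0,0,0,0,0],[0,0,0,0,0,0],[0,0,0,0,0,0],[0,0,0,0,0,0],[0,0,0,0,0,0]]]' -1 30
python3 - <<'E'
from h import *
im=r.grab_frame("wrist")[:,:,::-1];im2=r.grab_frame("scene")[:,:,::-1];s=r.sense();print(s["eef_pos"],s["contact_force"],s["wrist_torque"],s["opening"],s["grasp_force"])
cv2.imwrite("pics/w8.png",np.hstack([im[150:400,130:430],cv2.resize(im2[190:255,245:315],(269,250),interpolation=2)]))
E
```

```text
clock: 16.62
eef_pos: [579.9, -36.4, 49.3]
tcp_rot: [-3.141, 0.0, 1.068]
contact_force: [-0.4, -0.9, -0.9]
opening: 1.001
grasp_force: 0.0
clock: 17.2
eef_pos: [581.0, -36.5, 50.7]
tcp_rot: [3.14, -0.001, 1.068]
contact_force: [-0.1, 0.2, 6.3]
opening: 0.607
grasp_force: 30.8
[581.01503522 -36.50691678  50.74888198] [-0.12005975  0.39450444  6.12665148] [-0.07101737 -0.03740438 -0.00446646] 0.6089798366169316 30.808976255357265
```

```bash

python3 -m inch '[[[0,0,0,0,0,0],[0,0,0,0,0,0],[0,0,0,0,0,0]]]' - 80
python3 -m inch '[[[0,0,0,0,0,-0.018],[0,0,-0.001,0,0,-0.036],[0,0,-0.001,0,0,-0.054],[0,0,-0.002,0,0,-0.072],[0,0,-0.003,0,0,-0.09],[0,0,-0.003,0,0,-0.108],[0,0,-0.004,0,0,-0.126],[0,0,-0.004,0,0,-0.126]]]'
python3 -c "
from rig import r
s=r.sense();print(s['wrist_torque'],s['contact_force'],s['tcp_rot'])"
```

```text
clock: 17.55
eef_pos: [581.1, -36.6, 51.0]
tcp_rot: [3.14, -0.001, 1.068]
contact_force: [-1.2, -0.1, 9.3]
opening: 0.597
grasp_force: 81.1
clock: 18.22
eef_pos: [580.9, -36.2, 51.7]
tcp_rot: [3.14, -0.0, 1.467]
contact_force: [-1.2, 1.1, 7.1]
opening: 0.589
grasp_force: 81.4
[0.22510107 0.11343641 0.26760783] [-1.23601233  1.12465909  7.10662613] [ 3.13980949e+00 -3.81527677e-04  1.46706901e+00]
```

```bash

python3 -m inch '[[[0,0,0,0,0,-0.018],[0,0,-0.001,0,0,-0.036],[0,0,-0.001,0,0,-0.054],[0,0,-0.002,0,0,-0.072],[0,0,-0.003,0,0,-0.09],[0,0,-0.003,0,0,-0.108],[0,0,-0.004,0,0,-0.126],[0,0,-0.004,0,0,-0.126]]]'
python3 -m inch '[[[0,0,0,0,0,-0.018],[0,0,-0.001,0,0,-0.036],[0,0,-0.001,0,0,-0.054],[0,0,-0.002,0,0,-0.072],[0,0,-0.003,0,0,-0.09],[0,0,-0.004,0,0,-0.108],[0,0,-0.005,0,0,-0.126],[0,0,-0.006,0,0,-0.142]]]'
python3 -m inch '[[[0,0,0,0,0,0],[0,0,0,0,0,0]]]'
python3 -c "
from rig import r
s=r.sense();print(s['wrist_torque'],s['contact_force'],s['tcp_rot'])"
```

```text
clock: 18.88
eef_pos: [580.6, -36.0, 52.4]
tcp_rot: [3.14, -0.0, 1.863]
contact_force: [-2.0, 2.7, 8.8]
opening: 0.591
grasp_force: 81.5
clock: 19.55
eef_pos: [579.6, -36.0, 53.9]
tcp_rot: [-3.142, -0.001, 2.308]
contact_force: [-7.1, 1.8, 16.5]
opening: 0.589
grasp_force: 82.4
clock: 19.72
eef_pos: [579.7, -36.2, 53.9]
tcp_rot: [-3.141, -0.001, 2.306]
contact_force: [-6.8, 1.3, 16.4]
opening: 0.592
grasp_force: 82.3
[0.20361522 1.02053938 0.05322897] [-6.80644461  1.32029497 16.39310802] [-3.14145331e+00 -5.44514608e-04  2.30578104e+00]
```

```bash

python3 -m inch '[[[0,0,-0.002,0,0,-0.015],[0,0,-0.005,0,0,-0.03],[0,0,-0.005,0,0,-0.03]]]'
python3 -m inch '[[[0,0,-0.005,0,0,0],[0,0,-0.01,0,0,0],[0,0,-0.015,0,0,0],[0,0,-0.015,0,0,0]]]'
python3 -c "
from rig import r
s=r.sense();print(s['wrist_torque'],s['contact_force'],s['tcp_rot'])"
```

```text
clock: 19.97
eef_pos: [579.4, -36.3, 54.1]
tcp_rot: [-3.141, -0.001, 2.402]
contact_force: [-5.9, 0.3, 8.9]
opening: 0.591
grasp_force: 83.2
clock: 20.3
eef_pos: [579.4, -36.5, 56.3]
tcp_rot: [-3.141, -0.001, 2.399]
contact_force: [-4.9, -0.8, 0.1]
opening: 0.589
grasp_force: 83.2
[-0.16500409  0.62736421  0.00157481] [-4.91095262 -0.83566195  0.06958847] [-3.14066159e+00 -9.72548233e-04  2.39935007e+00]
```

No downward pull, so the lugs are free. I'll lift straight up, slowly.

```bash

python3 -m inch '[[[0,0,-0.012,0,0,0],[0,0,-0.025,0,0,0],[0,0,-0.038,0,0,0],[0,0,-0.05,0,0,0],[0,0,-0.063,0,0,0],[0,0,-0.075,0,0,0],[0,0,-0.088,0,0,0],[0,0,-0.09,0,0,0]]]'
python3 -m inch '[[[0,0,-0.012,0,0,0],[0,0,-0.025,0,0,0],[0,0,-0.038,0,0,0],[0,0,-0.05,0,0,0],[0,0,-0.063,0,0,0],[0,0,-0.075,0,0,0],[0,0,-0.085,0,0,0],[0,0,-0.085,0,0,0]]]'
python3 -m inch '[[[0,0,0,0,0,0],[0,0,0,0,0,0],[0,0,0,0,0,0],[0,0,0,0,0,0]]]'
python3 - <<'E'
from h import *
im=r.grab_frame("wrist")[:,:,::-1];im2=r.grab_frame("scene")[:,:,::-1];im3=r.grab_frame("top")[:,:,::-1]
z=lambda i,b:cv2.resize(i[b[1]:b[3],b[0]:b[2]],(400,300),interpolation=2)
cv2.imwrite("pics/w9.png",np.vstack([np.hstack([z(im,(80,60,500,375)),z(im2,(225,185,325,260))]),np.hstack([z(im3,(225,150,385,270)),z(im,(200,180,340,285))])]))
s=r.sense();print(s["wrist_torque"],s["tcp_rot"])
E
```

```text
clock: 20.97
eef_pos: [580.9, -36.4, 75.3]
tcp_rot: [3.141, 0.001, 2.4]
contact_force: [0.2, 1.0, -0.1]
opening: 0.593
grasp_force: 83.3
clock: 21.63
eef_pos: [580.4, -36.4, 92.0]
tcp_rot: [3.141, 0.001, 2.4]
contact_force: [0.5, -0.2, -0.3]
opening: 0.59
grasp_force: 83.3
clock: 21.97
eef_pos: [580.0, -36.4, 91.3]
tcp_rot: [-3.141, -0.0, 2.4]
contact_force: [0.7, 0.1, -0.7]
opening: 0.589
grasp_force: 83.3
[ 0.0709634   0.02119892 -0.02620538] [-3.14147689e+00 -1.42401754e-04  2.39964592e+00]
```

View pics/w9.png

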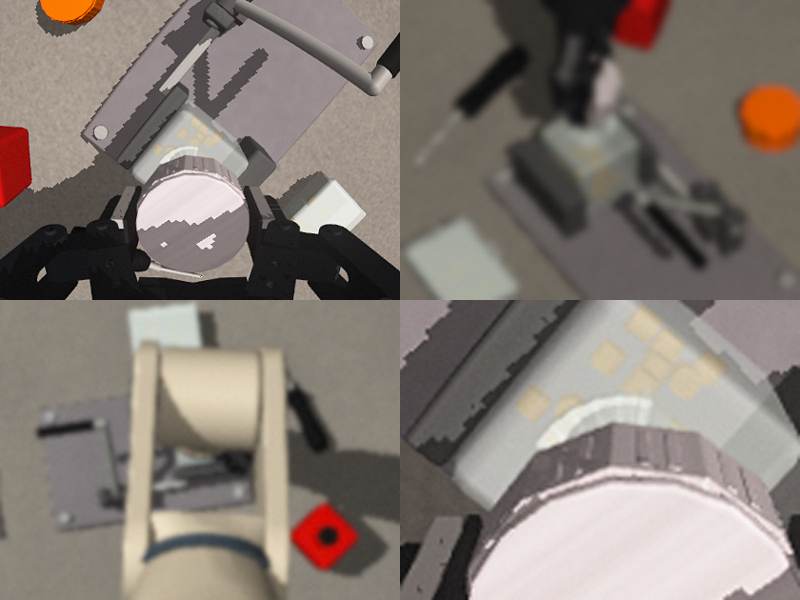

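The pictures show the cap held level between the pads at (193,235). The jar stands in the jaws with its mouth open beneath the cap, the lever is at rest, and the other things are untouched. The lift is 40 mm, which leaves about 21 mm above the rim.

```bash
python3 -c "
from rig import r
print(r.sign_off())"
```

```text
the job is handed in; nothing more can be done
None
```

I handed the job in at about 22 s: the jaw grips the jar, the lever was eased back to rest, and the unscrewed cap is held level about 21 mm above the jar's mouth, with the other things on the shelf left alone.

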